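Isolate the fuse box and pull the red fuse carrier

TASK

Throw the fuse box's orange isolator lever fully over from its red-marked side to its green-marked side, and only then pinch the red fuse carrier's two yellow side catches together and lift the carrier straight up out of its pocket, about 10 cm. Finish while still holding it there, upright and steady, clear of the box with both catches squeezed; nothing is put down. Leave the blue carrier seated, and leave the mug, the tape roll and the screwdriver where they are.

Things in the scene. Friction and masses are not known exactly. Their poses are not given: they have to be found in the camera images.
- fusebox: fixed grey fuse box, origin under the centre of its main housing, z up. Housing 200 (x) by 130 (y) by 60 mm high; two pockets in its flat top, at x = -50 and +50 mm on y = 0, hold the red and the blue carrier (either way round). A lower deck, 110 by 110 by 35 mm high, on its +y side (y = 65 to 175 mm) carries the lever. The box is turned by up to 0.4 rad.
- lever (a joint): angle of the isolator lever in rad: 0 = leaning to the box's -x side (on, red mark), 1.0 = leaning to the box's +x side (off, green mark, end stop). It stays where it is left; about 1 N at the ball moves it. It starts between 0 and 0.15.
- lever_tip (a point): centre of the lever's orange ball, 26 mm across, on a 10 mm thick rod. The pivot is at x = 0, y = 125, z = 57 mm in the box's frame, axis along the box's y; the ball is 60 mm from it and goes from x = -29 mm (on) to x = +29 mm (off), at z = 110 mm at both ends, 117 mm in the middle.
- red_grip (a point): point midway between the two yellow thumb pads of the red carrier; z up, y through both pads (along the box's y when seated). Seated: 87 mm above the table, 27 mm above the housing's top. Pads face -y and +y, each 24 mm wide (x) and 30 mm high (15 mm above and below this point), 60 mm apart over their outer faces when free, 48 mm when fully squeezed.
- red_left (a joint): travel of the red carrier's catch on its +y side, m: 0 = free, 0.006 = fully pressed inwards; spring 2 N at rest, 10 N fully pressed. The hook is clear of the ledge from about 0.004.
- red_right (a joint): the same for the catch on its -y side
- blue_grip (a point): the same point on the blue carrier, alike in size and make, which stays in its pocket, 100 mm from the red one
- red: the red fuse carrier, loose, about 150 g; origin at the centre of its underside, 77 mm below red_grip and 50 mm deep in the pocket (1.5 mm play) when seated. Foot 30 (x) by 54 (y) mm, core 30 by 30 mm, 100 mm tall. With the catches free, hooks under the housing's top hold it down; with both squeezed it lifts out freely.
- mug: blue mug, 76 mm across, 95 mm high, origin under its centre; stands on the table on the box's -y side; to be left alone
- tape: yellow tape roll, 96 mm across, 24 mm high, lying flat on the table beyond the box's +x side, origin under its centre; to be left alone
- screwdriver: screwdriver lying on the table before the box's -x side; to be left alone
Mind the look-alikes: they are no part of the job. Several things have the shape of the red; the one meant has the colours described above.

How it is judged:
On the way, in this order (a step that is already met when the one before it is completed fails the run):
1. the isolator lever is over to the off side while the red carrier is still seated (value of joint lever above 0.85 rad and height (world z) of red_grip below 0.1 m), for 0.1 s.
2. both catches of the red carrier are squeezed in while it is still in its pocket (value of joint each of red_left, red_right above 0.004 m and height (world z) of red_grip below 0.105 m), for 0.05 s.
At the end, for the whole second after the job is handed in: The lever is off (above 0.85 rad); the red carrier is held in the fingers (over 2 N) with both catches squeezed by more than 4 mm, lifted at least 70 mm above its seat, upright within 0.3 rad, touching no part of the box, and still (under 0.05 m/s); the blue carrier is seated (value of joint lever above 0.85 rad and height (world z) of red_grip above 0.157 m and angle between red_grip's own z axis and vertical below 0.3 rad and value of joint each of red_left, red_right above 0.004 m and contact force between the fingers and red above 2 N and contact force between red and fusebox below 0.1 N and linear speed of red below 0.05 m/s and height (world z) of blue_grip below 0.095 m); the arm keeps its last pose, push and grip.
It fails at once if the red carrier is lifted out while the lever is not off (height (world z) of red_grip above 0.11 m and value of joint lever below 0.7 rad).
It fails at once if the blue carrier is pulled up (height (world z) of blue_grip above 0.1 m).
It fails at once if the mug is moved by more than 3 cm (distance of mug from where it was at the start of the episode above 0.03 m).
It fails at once if the tape roll is moved by more than 3 cm (distance of tape from where it was at the start of the episode above 0.03 m).
It fails at once if the screwdriver is moved by more than 3 cm (distance of screwdriver from where it was at the start of the episode above 0.03 m).
It also fails if it takes over 42 s, if anything falls off the work surface, if the arm or the gripper's body presses on something with over 40 N, if the wrist force passes 120 N, or if a joint passes its speed limit or range.

ROBOT

A 6-joint arm with a two-finger parallel gripper is mounted at the origin on the work surface. World frame = base frame: x ahead of the robot, y to its left, z up, the work surface at z = 0. Lengths are in m, angles in rad, forces in N, time in s.
With the tool pointing down it reaches from about 0.25 to 0.775 m from the base axis. Payload 4 kg.
Tool frame: the origin (TCP) lies at the centre of the arm's flange, where the gripper is bolted on; the fingertips stand 173 mm ahead of it and the grasp point (between the pads) lies 155 mm ahead of it (robot.tcp_to_grasp is the distance from the TCP to the grasp point, in m); z points along the fingers, y is the direction in which the jaws open and shut (so a half turn about z gives the same grasp; the last joint's range is limited). The gripper opens to 85 mm and grips with 20 to 120 N. Pads are 22 mm wide; open, the fingers measure 114 mm over their backs; the gripper's body (76 mm by 85 mm) begins 54 mm behind the grasp point. The pads swing forward as they close: fully open they stand 13 mm farther back than shut.
Start: joints at [-1.42, 0.087, 1.371, -0, 1.684, -0.103], TCP at [0.138, -0.532, 0.405] pointing down, gripper open.
Joint ranges: [-3.1, 3.1], [-0.76, 2.03], [0.27, 2.55], [-1.08, 4.22], [0.17, 2.65], [-2.57, 2.57]. Speed limits (rad/s): [2.79, 2.79, 3.14, 3.14, 3.14, 3.14].

INTERFACE

Orientations are given as a unit quaternion [w, x, y, z].
In Python, from plant import robot gives the robot as it stands. The module is installed in compiled form; this text tells all that it offers.
- The arm moves only by the tool play_rows, never from a script. Its argument "increments" is a list of rows, each a list of 3 entries, a list of its own where there are three numbers: the shift along the world's x, y, z normalised to -1 to 1, where 1 is 80 mm, then the turn, a rotation vector about the world's x, y, z normalised to -1 to 1, where 1 is pi/2 rad, then the opening, from 0 (shut) to 1 (fully open). A call has exactly 5 rows; each row is the pose to reach, as a shift and turn from the pose commanded when the call began; what a row does not reach only later rows make up. A row lasts 1/12 s, in which the tool goes at most 41.7 mm and 7.16 degrees, less where a joint would pass 70% of its speed; a pose out of reach is approached as far as the arm can. A call with a number of a shift or a turn outside -1 to 1 is refused whole. A call with a gripper value outside its range is refused whole. The fingers move at their own pace and stop on an object; "grip_force" is the grip in N (left out, the last holds). Time passes only in rows, so rows that repeat a pose let the fingers close, or fill a call up. It gives the time, the measured TCP pose, the force and the opening at its end, in the units of the state.
- robot.sense(): the state, without advancing time (a new reading comes with each control period).
- robot.camera(name): name is "side" or "top"; returns a dict with "img" (480x640x3 uint8, red, green, blue), "K" (3x3 intrinsics, pixels), "distortion" ([k1, k2, p1, p2, k3] as OpenCV has them; the pictures are not rectified), "rvec" (rotation vector, rad) and "tvec" (3), from world to camera coordinates, as OpenCV has them. Camera axes: x right, y down, z forward; pixel columns grow to the right and rows downward; lengths in m; the calibration is good to about 2 mm. A picture is of the moment at which its call begins. There is no depth.
- robot.job_done(): hands the job in, once; it reports no verdict.
The state is a dict: "time": time; "joints": joint angles; "dq": joint speeds; "tau": joint torques, N m; "eef_pos": TCP position; "tool_rot": TCP orientation; "ft_force": force on the tool from outside, world axes, zero at the start; "wrist_torque": the same for the moment, N m; "finger_gap": opening from 0.0 (shut) to 1.0 (fully open).
Only numpy, scipy, OpenCV 4.12 (cv2) and the standard library are available. Lean on these libraries where they do the work, as an engineer would, in place of code of your own. Each camera call takes 0.05 s, during which the arm holds its last target.

## Working session

There is one attempt and no reset: what is moved stays moved. The work goes in short steps, Python scripts to look and compute and a tool call to move; the robot and the scene stay as the last step left them, time stands still between calls to the robot, and variables do not carry over. Pictures are saved under pics/ and viewed, and the job is handed in when it is done.

Besides the shell and the picture viewer there is one more tool, called after "Emit:" as a command line: name --argument value ..., lists and objects as JSON in quotes. play_rows: Moves the arm, as the interface text tells. Scaled input: -1 to 1 covers 80 mm each way for a shift and pi/2 rad each way for a turn. Its arguments: {"type":"object","properties":{"increments":{"type":"array"},"grip_force":{"type":"number"}},"required":["increments"]}

```bash
mkdir -p pics
python3 - <<'E'
from plant import robot
import cv2,pickle
d={}
for n in("side","top"):
    c=robot.camera(n); d[n]=c; cv2.imwrite(f"pics/{n}0.png",c["img"][:,:,::-1]); print(n,c["K"],c["distortion"],c["rvec"],c["tvec"])
pickle.dump(d,open("c0.pkl","wb"))
print(robot.sense())
E
```

```text
side [[437.86409124   0.         319.37702203]
 [  0.         437.86409124 228.45154724]
 [  0.           0.           1.        ]] [-0.04970635  0.          0.          0.          0.        ] [ 0.12070193 -2.80924675  1.32784723] [0.54325854 0.11201902 0.86581616]
top [[468.28156849   0.         320.82599354]
 [  0.         468.28156849 237.6499121 ]
 [  0.           0.           1.        ]] [0.0129716 0.        0.        0.        0.       ] [ 2.16396361 -2.1049161   0.23537693] [-0.02761363  0.55223831  0.9358454 ]
{'time': 0.1, 'joints': array([-1.42007329e+00,  8.78722999e-02,  1.37211948e+00, -5.49321953e-05,
        1.68359077e+00, -1.03127920e-01]), 'dq': array([ 0.00035539, -0.00093212, -0.00376065, -0.00064702,  0.00137321,
        0.00018435]), 'tau': array([ 1.57253737e-03, -3.53016615e+01, -3.14218998e+01, -2.34779154e-04,
        7.94816064e-03,  1.81260720e-05]), 'eef_pos': array([ 0.13807975, -0.53227421,  0.40365234]), 'tool_rot': array([-9.94017974e-04,  9.91955666e-01,  1.26581853e-01, -5.09620226e-05]), 'ft_force': array([0.16763731, 0.46931387, 0.20507261]), 'wrist_torque': array([-0.00024352, -0.01974115, -0.00065201]), 'finger_gap': 1.0013652702108238}
```

View pics/top0.png

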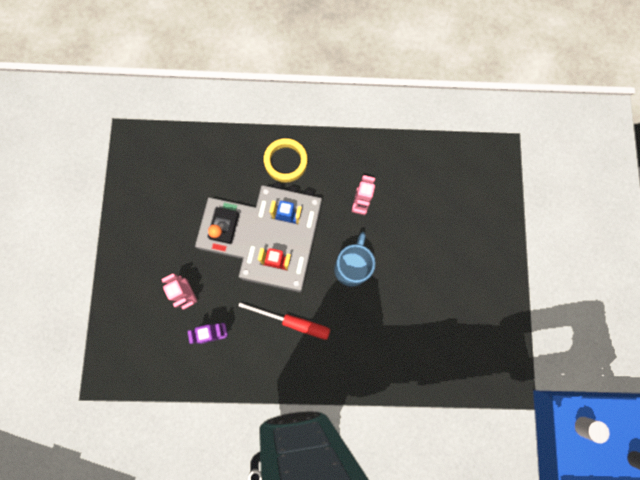

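View pics/side0.png

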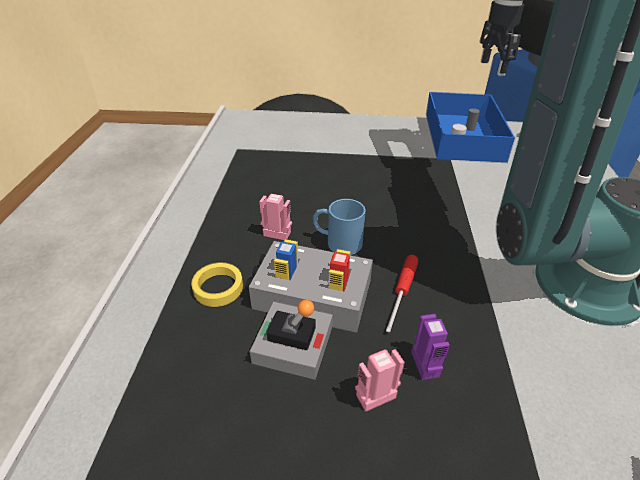

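The top view shows the box with the red carrier at (275,257), the blue carrier at (286,209), the orange ball at (214,231) and the red mark at (219,247). The other carrier-shaped things are pink (366,195), pink (179,291) and purple (208,334). Only the one at (275,257) is red with yellow catches and sits in a pocket. Next I measure it and confirm it in a crop.

```bash
cat > h.py <<'E'
import numpy as np,cv2
def ray(c,p):
    R=cv2.Rodrigues(np.array(c["rvec"],float))[0]; t=np.array(c["tvec"],float).ravel()
    u=cv2.undistortPoints(np.array([[p]],float),np.array(c["K"]),np.array(c["distortion"])).ravel()
    d=R.T@np.array([u[0],u[1],1]); return -R.T@t,d/np.linalg.norm(d)
def plane(c,p,z):
    o,d=ray(c,p); return o+d*(z-o[2])/d[2]
def tri(c1,p1,c2,p2):
    o1,d1=ray(c1,p1);o2,d2=ray(c2,p2)
    s=np.linalg.lstsq(np.c_[d1,-d2],o2-o1,rcond=None)[0]
    a=o1+d1*s[0];b=o2+d2*s[1]; return (a+b)/2,np.linalg.norm(a-b)
def proj(c,P):
    return cv2.projectPoints(np.array(P,float).reshape(-1,1,3),np.array(c["rvec"],float),np.array(c["tvec"],float),np.array(c["K"]),np.array(c["distortion"]))[0].reshape(-1,2)
def blobs(c,lo,hi,roi,amin=8):
    h=cv2.cvtColor(c["img"],cv2.COLOR_RGB2HSV); m=cv2.inRange(h,np.array(lo),np.array(hi))
    x0,y0,x1,y1=roi; k=np.zeros_like(m);k[y0:y1,x0:x1]=m[y0:y1,x0:x1]
    n,l,s,ce=cv2.connectedComponentsWithStats(k)
    return [(ce[i].round(2),s[i].tolist()) for i in range(1,n) if s[i][4]>=amin],k
E
python3 - <<'E'
from h import *; import pickle
d=pickle.load(open("c0.pkl","rb")); T,S=d["top"],d["side"]
for n,c,roi in(("top",T,(190,180,325,295)),("side",S,(245,235,380,380))):
    print(n)
    for nm,lo,hi in(("orange",(8,150,120),(17,255,255)),("yellow",(20,120,90),(33,255,255)),("red",(0,150,80),(6,255,255)),("white",(0,0,205),(179,40,255)),("blue",(105,120,60),(125,255,255)),("green",(45,60,40),(85,255,255))):
        print(nm,blobs(c,lo,hi,roi)[0])
h=cv2.cvtColor(T["img"],cv2.COLOR_RGB2HSV)
m=cv2.inRange(h,np.array((0,0,100)),np.array((179,60,255)));k=np.zeros_like(m);k[180:296,190:326]=m[180:296,190:326]
cs=cv2.findContours(k,cv2.RETR_EXTERNAL,cv2.CHAIN_APPROX_NONE)[0];cc=max(cs,key=cv2.contourArea)
ap=cv2.approxPolyDP(cc,4,True).reshape(-1,2);print(ap.tolist())
for p in ap: print(p,plane(T,p.astype(float),.06)[:2].round(4),plane(T,p.astype(float),.035)[:2].round(4))
a=cv2.resize(T["img"][180:300,190:330],None,fx=5,fy=5,interpolation=cv2.INTER_CUBIC);cv2.imwrite("pics/ct0.png",a[:,:,::-1])
a=cv2.resize(S["img"][230:385,240:385],None,fx=3.8,fy=3.8,interpolation=cv2.INTER_CUBIC);cv2.imwrite("pics/cs0.png",a[:,:,::-1])
E
```

```text
top
orange [(array([214.98, 230.85]), [209, 224, 13, 14, 110]), (array([284.4, 265.2]), [284, 261, 3, 9, 10])]
yellow [(array([284.65, 180.7 ]), [276, 180, 19, 3, 40]), (array([273.23, 209.62]), [270, 202, 7, 16, 65]), (array([298.33, 213.29]), [296, 207, 6, 16, 45]), (array([212.73, 231.33]), [211, 229, 4, 5, 15]), (array([261.9 , 256.15]), [259, 249, 6, 15, 60]), (array([287.06, 260.23]), [285, 254, 6, 14, 52])]
red [(array([218.79, 246.91]), [213, 244, 13, 7, 53]), (array([275.42, 259.81]), [264, 249, 21, 20, 182])]
white [(array([273.57, 240.95]), [226, 187, 93, 102, 4372]), (array([205.65, 229.17]), [197, 200, 21, 49, 315]), (array([219. , 202.2]), [216, 201, 6, 4, 10]), (array([284.69, 207.82]), [280, 203, 10, 10, 80]), (array([273.34, 255.82]), [269, 251, 10, 10, 77])]
blue [(array([286.09, 213.19]), [276, 201, 19, 22, 217])]
green [(array([229.6 , 206.34]), [223, 203, 14, 7, 62])]
side
orange [(array([305.5 , 307.51]), [298, 300, 16, 17, 209])]
yellow [(array([292.86, 245.56]), [284, 239, 14, 26, 73]), (array([342.97, 251.34]), [337, 249, 13, 6, 38]), (array([281.33, 268.97])
[... 588 characters left out ...]
 (array([331.7 , 298.34]), [322, 295, 20, 7, 61]), (array([353.  , 303.11]), [351, 301, 5, 5, 18]), (array([377.36, 358.89]), [374, 355, 6, 11, 36])]
blue [(array([287.99, 257.17]), [276, 242, 21, 38, 338])]
green [(array([265. , 328.2]), [260, 321, 11, 15, 81])]
[[208, 197], [195, 246], [241, 257], [240, 278], [300, 291], [321, 198], [264, 185], [255, 207]]
[208 197] [0.6316 0.2285] [0.6385 0.234 ]
[195 246] [0.5258 0.2478] [0.53   0.2539]
[241 257] [0.5056 0.1519] [0.5093 0.1555]
[240 278] [0.4621 0.1515] [0.4646 0.1551]
[300 291] [0.4389 0.0278] [0.4408 0.0281]
[321 198] [ 0.6375 -0.0104] [ 0.6445 -0.011 ]
[264 185] [0.6621 0.1119] [0.6698 0.1145]
[255 207] [0.6131 0.1286] [0.6195 0.1315]
```

View pics/ct0.png

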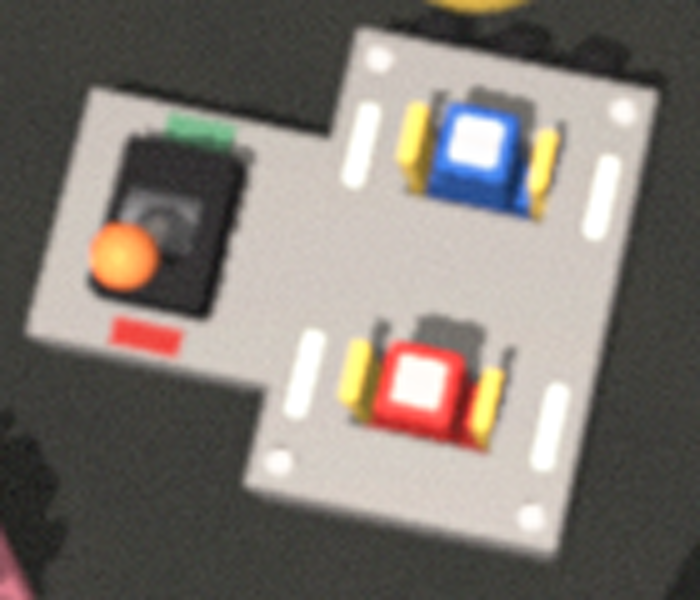

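View pics/cs0.png

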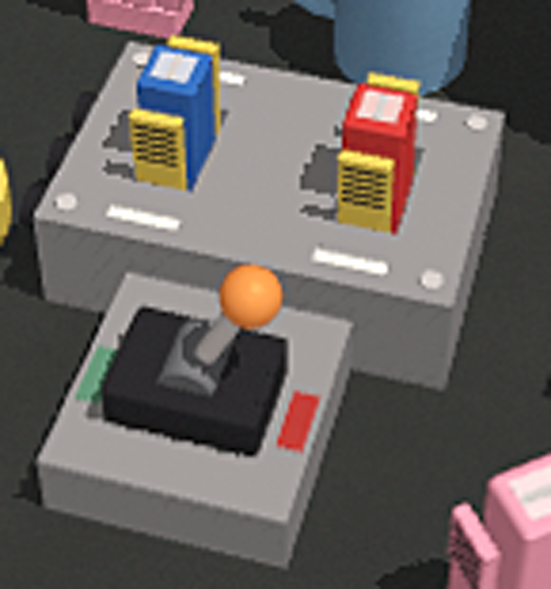

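Run:
```python
from h import *; import pickle
d=pickle.load(open("c0.pkl","rb")); T,S=d["top"],d["side"]
print("ball",tri(T,(214.9,230.9),S,(305.5,307.7)))
rt=tri(T,(273.34,255.82),S,(339.9,257.6));bt=tri(T,(284.69,207.82),S,(285.6,247.3))
print("redtop",rt,plane(T,(273.34,255.82),.11),plane(S,(339.9,257.6),.11));print("bluetop",bt,plane(T,(284.69,207.82),.11),plane(S,(285.6,247.3),.11))
v=bt[0]-rt[0];print("yaw",np.arctan2(v[1],v[0]),np.linalg.norm(v))
P=np.array([plane(T,p,.06)[:2] for p in((239.5,278.5),(300.5,291.5),(321.5,197.5),(263.5,184.5))])
B=np.array([(-.1,.065),(-.1,-.065),(.1,-.065),(.1,.065)])
def fit(B,P):
    b0,p0=B.mean(0),P.mean(0);b=B-b0;p=P-p0
    y=np.arctan2((b[:,0]*p[:,1]-b[:,1]*p[:,0]).sum(),(b*p).sum());R=np.array([[np.cos(y),-np.sin(y)],[np.sin(y),np.cos(y)]])
    o=p0-R@b0;return y,o,R,P-(B@R.T+o)
y,o,R,e=fit(B,P);print(y,o,e.round(4).tolist())
# side: bolts at 60mm as check
Q=[plane(S,p,.06)[:2] for p in((276.67,244.89),(365,261.85),(353,303.1),(256.94,282.69))];print("side bolts in box",[(R.T@(q-o)).round(4).tolist() for q in Q])
Q=[plane(T,(190+a/5,180+b/5),.06)[:2] for a,b in((379,58),(622,110),(531,516),(278,461))];print("top bolts in box",[(R.T@(q-o)).round(4).tolist() for q in Q])
for n,q in(("red",(-.05,0)),("blue",(.05,0)),("piv",(0,.125)),("ball on",(-.029,.125)),("ball off",(.029,.125))): print(n,(R@np.array(q)+o).round(4))
for n,p in(("ball",tri(T,(214.9,230.9),S,(305.5,307.7))[0]),("rt",rt[0]),("bt",bt[0])): print(n,R.T@(p[:2]-o))
```

```text
ball (array([0.54984612, 0.19925234, 0.10872905]), np.float64(0.0012931783157399644))
redtop (array([0.50272679, 0.08175479, 0.10924432]), np.float64(0.00013371644214668486)) [0.50254617 0.08170587 0.11      ] [0.50277998 0.08254327 0.11      ]
bluetop (array([0.60094295, 0.06329962, 0.10906583]), np.float64(0.00037393823332885795)) [0.60050965 0.0632552  0.11      ] [0.60094261 0.06426953 0.11      ]
yaw -0.18573787661216135 0.09993517671649865
-0.1897466852212014 [0.55018395 0.0701983 ] [[-0.0032, -0.0004], [-0.0018, 0.0015], [0.0025, 0.0011], [0.0025, -0.0021]]
side bolts in box [[0.0907, -0.0503], [-0.0865, -0.0506], [-0.0864, 0.0554], [0.0897, 0.0558]]
top bolts in box [[0.0887, 0.0549], [0.0892, -0.0509], [-0.0874, -0.0515], [-0.0877, 0.055]]
red [0.5011 0.0796]
blue [0.5993 0.0608]
piv [0.5738 0.193 ]
ball on [0.5453 0.1984]
ball off [0.6022 0.1875]
ball [-0.02467267  0.12667407]
rt [-0.04878507  0.00239818]
bt [0.05114914 0.0027988 ]
```

Box found: origin about (0.552, 0.072), yaw about −0.187. Red top is at (0.503, 0.082, 0.109), the ball is at box x ≈ −26 mm, and the 100 mm carrier spacing checks out. The crops confirm the red carrier with yellow catches in the −x pocket. I now move at the current height to the lever's red side, turning −0.44 rad on the way with the gripper shut.

Emit:
play_rows --increments '[[[0.09,0.19,0],[0,0,-0.035],0],[[0.18,0.38,0],[0,0,-0.07],0],[[0.27,0.57,0],[0,0,-0.1],0],[[0.37,0.76,0],[0,0,-0.14],0],[[0.46,0.925,0],[0,0,-0.14],0]]' --grip_force 40

```text
time: 0.52
eef_pos: [0.1752, -0.4574, 0.4041]
tool_rot: [-0.001, 1.0, 0.016, -0.0]
ft_force: [0.2, 0.8, 0.8]
finger_gap: 0.296
```

Emit:
play_rows --increments '[[[0.09,0.19,0],[0,0,-0.035],0],[[0.18,0.38,0],[0,0,-0.07],0],[[0.27,0.57,0],[0,0,-0.1],0],[[0.37,0.76,0],[0,0,-0.141],0],[[0.46,0.925,0],[0,0,-0.141],0]]'

```text
time: 0.93
eef_pos: [0.2121, -0.3832, 0.4044]
tool_rot: [-0.0, 0.996, -0.094, -0.0]
ft_force: [0.3, -0.3, 0.4]
finger_gap: -0.005
```

Emit:
play_rows --increments '[[[0.09,0.19,0],[0,0,0],0],[[0.18,0.38,0],[0,0,0],0],[[0.27,0.57,0],[0,0,0],0],[[0.37,0.76,0],[0,0,0],0],[[0.46,0.925,0],[0,0,0],0]]'

```text
time: 1.35
eef_pos: [0.2488, -0.3092, 0.4045]
tool_rot: [-0.0, 0.996, -0.093, -0.0]
ft_force: [0.5, -0.1, 0.6]
finger_gap: -0.003
```

Emit:
play_rows --increments '[[[0.09,0.19,0],[0,0,0],0],[[0.18,0.38,0],[0,0,0],0],[[0.27,0.57,0],[0,0,0],0],[[0.37,0.76,0],[0,0,0],0],[[0.46,0.925,0],[0,0,0],0]]'

```text
time: 1.77
eef_pos: [0.2855, -0.2352, 0.4045]
tool_rot: [-0.0, 0.996, -0.093, -0.0]
ft_force: [0.5, -0.8, -0.8]
finger_gap: -0.002
```

Emit:
play_rows --increments '[[[0.09,0.19,0],[0,0,0],0],[[0.18,0.38,0],[0,0,0],0],[[0.27,0.57,0],[0,0,0],0],[[0.37,0.76,0],[0,0,0],0],[[0.46,0.925,0],[0,0,0],0]]'

```text
time: 2.18
eef_pos: [0.3223, -0.1612, 0.4045]
tool_rot: [-0.0, 0.996, -0.093, -0.0]
ft_force: [-0.3, 0.5, -0.9]
finger_gap: 0.002
```

Emit:
play_rows --increments '[[[0.09,0.19,0],[0,0,0],0],[[0.18,0.38,0],[0,0,0],0],[[0.27,0.57,0],[0,0,0],0],[[0.37,0.76,0],[0,0,0],0],[[0.46,0.925,0],[0,0,0],0]]'

```text
time: 2.6
eef_pos: [0.359, -0.0872, 0.4045]
tool_rot: [-0.0, 0.996, -0.093, -0.0]
ft_force: [-0.2, 0.2, 0.0]
finger_gap: 0.001
```

Emit:
play_rows --increments '[[[0.09,0.19,0],[0,0,0],0],[[0.18,0.38,0],[0,0,0],0],[[0.27,0.57,0],[0,0,0],0],[[0.37,0.76,0],[0,0,0],0],[[0.46,0.925,0],[0,0,0],0]]'

```text
time: 3.02
eef_pos: [0.3958, -0.0132, 0.4044]
tool_rot: [-0.0, 0.996, -0.092, -0.0]
ft_force: [0.0, 0.1, 0.2]
finger_gap: -0.002
```

Emit:
play_rows --increments '[[[0.09,0.19,0],[0,0,0],0],[[0.18,0.38,0],[0,0,0],0],[[0.27,0.57,0],[0,0,0],0],[[0.37,0.76,0],[0,0,0],0],[[0.46,0.925,0],[0,0,0],0]]'

```text
time: 3.43
eef_pos: [0.4326, 0.0608, 0.4044]
tool_rot: [0.0, 0.996, -0.093, -0.0]
ft_force: [0.4, 0.3, 0.4]
finger_gap: -0.002
```

Emit:
play_rows --increments '[[[0.09,0.19,0],[0,0,0],0],[[0.18,0.38,0],[0,0,0],0],[[0.27,0.57,0],[0,0,0],0],[[0.37,0.76,0],[0,0,0],0],[[0.46,0.925,0],[0,0,0],0]]'

```text
time: 3.85
eef_pos: [0.4694, 0.1348, 0.4043]
tool_rot: [0.0, 0.996, -0.092, -0.0]
ft_force: [-0.2, 0.3, -0.1]
finger_gap: -0.004
```

Emit:
play_rows --increments '[[[0.09,0.19,0],[0,0,0],0],[[0.18,0.38,0],[0,0,0],0],[[0.27,0.57,0],[0,0,0],0],[[0.37,0.76,0],[0,0,0],0],[[0.46,0.925,0],[0,0,0],0]]'

```text
time: 4.27
eef_pos: [0.5062, 0.2088, 0.4042]
tool_rot: [0.0, 0.996, -0.093, -0.0]
ft_force: [0.1, -0.3, -0.9]
finger_gap: 0.002
```

Emit:
play_rows --increments '[[[0,0,-0.17],[0,0,0],0],[[0,0,-0.33],[0,0,0],0],[[0,0,-0.5],[0,0,0],0],[[0,0,-0.67],[0,0,0],0],[[0,0,-0.83],[0,0,0],0]]'

```text
time: 4.68
eef_pos: [0.5058, 0.2078, 0.3371]
tool_rot: [0.0, 0.996, -0.093, -0.001]
ft_force: [0.4, 0.4, -0.5]
finger_gap: -0.003
```

Emit:
play_rows --increments '[[[0,0,-0.17],[0,0,0],0],[[0,0,-0.33],[0,0,0],0],[[0,0,-0.5],[0,0,0],0],[[0,0,-0.67],[0,0,0],0],[[0,0,-0.83],[0,0,0],0]]'

```text
time: 5.1
eef_pos: [0.5057, 0.2077, 0.2707]
tool_rot: [0.0, 0.996, -0.093, -0.0]
ft_force: [0.3, 0.1, -0.7]
finger_gap: 0.001
```

Run:
```python
from plant import robot
import cv2
c=robot.camera("side")["img"];a=cv2.resize(c[180:400,220:480],None,fx=3,fy=2.7);cv2.imwrite("pics/s1.png",a[:,:,::-1]);print(robot.sense()["eef_pos"],robot.sense()["ft_force"])
```

```text
[0.50485956 0.20744653 0.26762515] [ 0.32289152  0.35522384 -1.81686215]
```

View pics/s1.png

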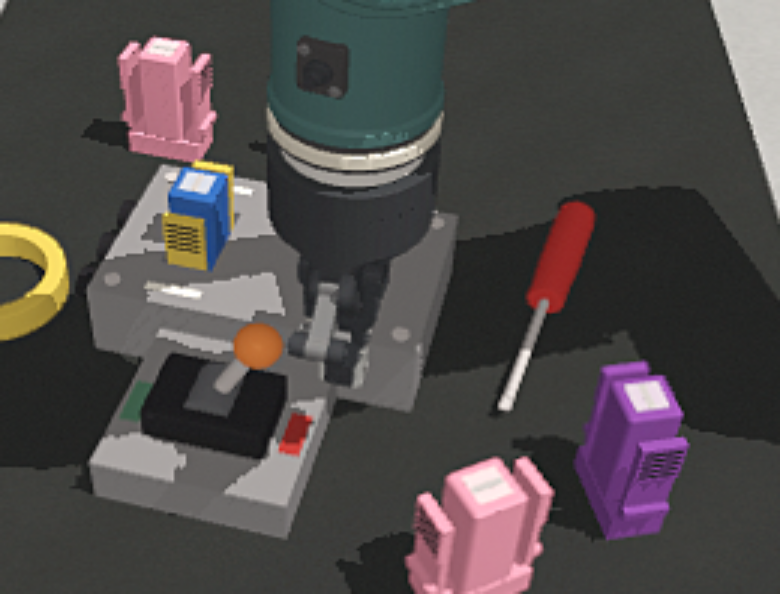

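The shut fingertips (crop 345,375) stand on the red-marked side of the ball (260,345), level with its lower half. Now I push it over.

Emit:
play_rows --increments '[[[0.1,-0.02,0],[0,0,0],0],[[0.2,-0.04,0],[0,0,0],0],[[0.3,-0.06,0],[0,0,0],0],[[0.4,-0.08,0],[0,0,0],0],[[0.5,-0.095,0],[0,0,0],0]]'

```text
time: 5.57
eef_pos: [0.5473, 0.1999, 0.2732]
tool_rot: [-0.0, 0.996, -0.094, 0.001]
ft_force: [-2.3, 1.1, 1.6]
finger_gap: -0.001
```

Emit:
play_rows --increments '[[[0.1,-0.02,0],[0,0,0],0],[[0.2,-0.04,0],[0,0,0],0],[[0.3,-0.06,0],[0,0,0],0],[[0.38,-0.07,0],[0,0,0],0],[[0.42,-0.08,0],[0,0,0],0]]'

```text
time: 5.98
eef_pos: [0.5805, 0.1933, 0.2711]
tool_rot: [0.0, 0.996, -0.094, -0.001]
ft_force: [-2.3, 1.3, -0.3]
finger_gap: -0.001
```

Run:
```python
from plant import robot
import cv2
from h import *
S=robot.camera("side");T=robot.camera("top")
c=S["img"];a=cv2.resize(c[180:400,220:480],None,fx=3,fy=2.7);cv2.imwrite("pics/s2.png",a[:,:,::-1]);print(robot.sense()["eef_pos"],robot.sense()["ft_force"])
print(blobs(S,(8,150,90),(17,255,255),(230,250,400,380))[0])
for p in blobs(S,(8,150,90),(17,255,255),(230,250,400,380))[0]:
  w=plane(S,p[0],.11); print(w)
```

```text
[0.58015793 0.19336962 0.27128628] [ 0.2720072  -0.06778496 -1.05696262]
[(array([271.24, 304.45]), [265, 300, 14, 10, 95])]
[0.60422226 0.19840235 0.11      ]
```

View pics/s2.png

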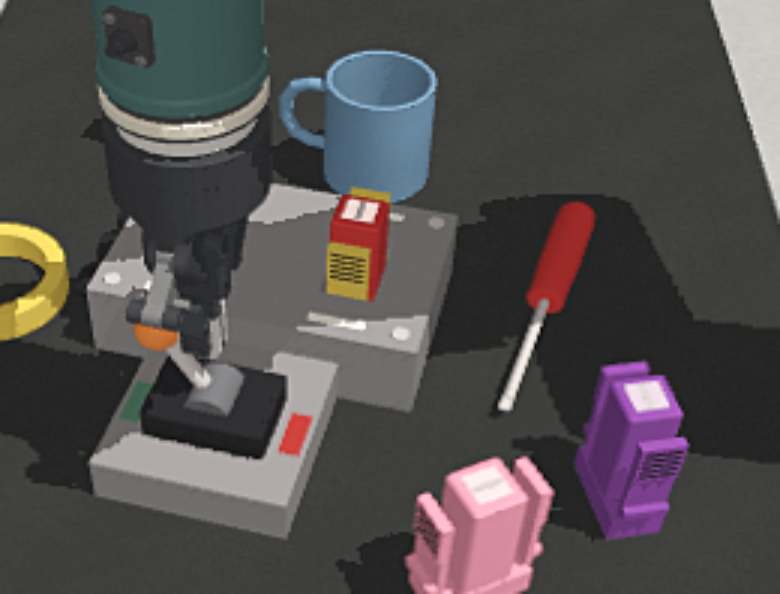

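The rod now leans to the green side, ball at crop (157,338), and there is no force at the end, so the stop may not be reached yet. I nudge further until I feel it.

Emit:
play_rows --increments '[[[0.02,-0.004,0],[0,0,0],0],[[0.04,-0.008,0],[0,0,0],0],[[0.06,-0.011,0],[0,0,0],0],[[0.06,-0.011,0],[0,0,0],0],[[0.06,-0.011,0],[0,0,0],0]]'

```text
time: 6.5
eef_pos: [0.5821, 0.1933, 0.2713]
tool_rot: [0.001, 0.996, -0.093, -0.005]
ft_force: [-10.1, 1.0, 3.0]
finger_gap: 0.0
```

Contact now gives 10 N with almost no travel, so the lever is at the end stop. I back off, rise, and go over the red carrier while opening.

Emit:
play_rows --increments '[[[-0.15,0.03,0],[0,0,0],0],[[-0.3,0.055,0],[0,0,0],0],[[-0.3,0.055,0.35],[0,0,0],0],[[-0.3,0.055,0.7],[0,0,0],0],[[-0.3,0.055,0.9],[0,0,0],0]]'

```text
time: 6.92
eef_pos: [0.5606, 0.1973, 0.3476]
tool_rot: [-0.001, 0.996, -0.093, 0.003]
ft_force: [-0.0, -0.3, 0.9]
finger_gap: 0.002
```

Emit:
play_rows --increments '[[[-0.13,-0.2,0],[0,0,0],1],[[-0.26,-0.4,0],[0,0,0],1],[[-0.4,-0.6,0],[0,0,0],1],[[-0.53,-0.8,0],[0,0,0],1],[[-0.6,-1,0],[0,0,0],1]]'

```text
time: 7.33
eef_pos: [0.5116, 0.1166, 0.3447]
tool_rot: [0.0, 0.996, -0.093, 0.001]
ft_force: [-0.9, 0.1, 0.6]
finger_gap: 0.707
```

Run:
```python
from plant import robot
import cv2,pickle
from h import *
S=robot.camera("side")
cv2.imwrite("pics/s3.png",cv2.resize(S["img"][180:400,220:480],None,fx=3,fy=2.7)[:,:,::-1])
print(robot.sense()["eef_pos"],robot.sense()["ft_force"],robot.sense()["tool_rot"])
b=blobs(S,(8,150,90),(17,255,255),(230,250,400,380))[0]
for p in b: print(p,plane(S,p[0],.11))
d=pickle.load(open("c0.pkl","rb"))
# pads in start images: top-edge/centroid at both views
T0,S0=d["top"],d["side"]
print("+y pad outer face centre side z=.087",plane(S0,(335.9,280),.087))
for p in((261.9,256.15),(287.06,260.23)): print(plane(T0,p,.1))
```

```text
[0.51125066 0.11434697 0.34474961] [-0.99642768 -1.70198594 -0.40052833] [ 1.56923048e-03  9.95523372e-01 -9.44986359e-02  8.71871621e-04]
(array([272.39, 300.78]), [265, 293, 16, 17, 212]) [0.60367819 0.19080513 0.11      ]
+y pad outer face centre side z=.087 [0.50733529 0.11484337 0.087     ]
[0.50272077 0.10505671 0.1       ]
[0.49600043 0.05489865 0.1       ]
```

View pics/s3.png

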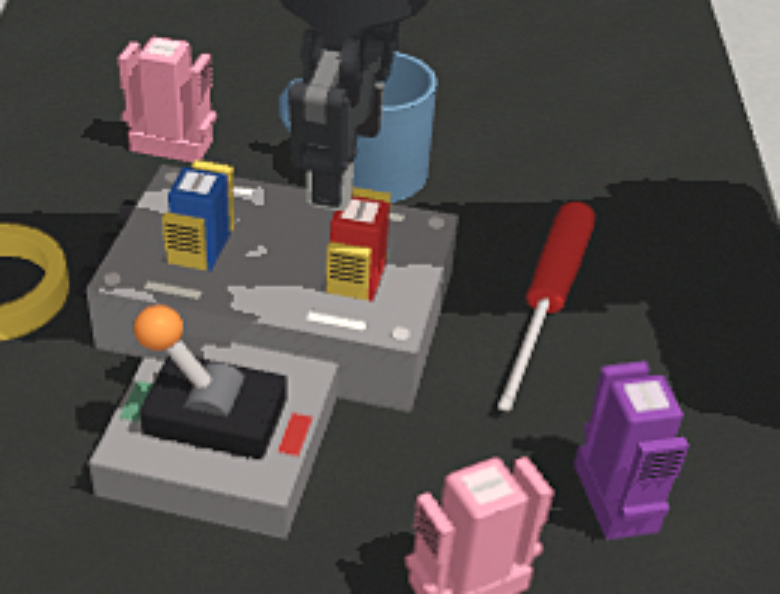

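The side view shows the ball at crop (158,327), which gives box x = +29 mm, the off end stop. The red carrier is still seated at (355,250). Now I centre over it.

Emit:
play_rows --increments '[[[-0.03,-0.1,0],[0,0,0],1],[[-0.07,-0.2,0],[0,0,0],1],[[-0.1,-0.3,0],[0,0,0],1],[[-0.12,-0.4,0],[0,0,0],1],[[-0.12,-0.4,0],[0,0,0],1]]'

```text
time: 7.8
eef_pos: [0.5028, 0.084, 0.3439]
tool_rot: [0.0, 0.996, -0.094, 0.0]
ft_force: [0.2, -0.5, -0.4]
finger_gap: 1.002
```

Run:
```python
from plant import robot
import cv2
c=robot.camera("side");s=robot.sense();print(s["eef_pos"],s["tool_rot"],s["finger_gap"],s["ft_force"])
```

```text
[0.50297299 0.08457997 0.34394716] [-1.40210802e-05  9.95556125e-01 -9.41700362e-02  8.38429496e-05] 1.0017094588484339 [-0.03864274  0.3823114   0.15991559]
```

Emit:
play_rows --increments '[[[-0.01,-0.035,-0.13],[0,0,0],1],[[-0.01,-0.035,-0.26],[0,0,0],1],[[-0.01,-0.035,-0.4],[0,0,0],1],[[-0.01,-0.035,-0.53],[0,0,0],1],[[-0.01,-0.035,-0.65],[0,0,0],1]]'

```text
time: 8.27
eef_pos: [0.5017, 0.0825, 0.2897]
tool_rot: [0.0, 0.996, -0.093, -0.001]
ft_force: [0.0, -0.1, -0.1]
finger_gap: 1.003
```

Emit:
play_rows --increments '[[[0,0,-0.16],[0,0,0],1],[[0,0,-0.32],[0,0,0],1],[[0,0,-0.48],[0,0,0],1],[[0,0,-0.65],[0,0,0],1],[[0,0,-0.65],[0,0,0],1]]'

```text
time: 8.68
eef_pos: [0.5007, 0.0824, 0.2358]
tool_rot: [0.001, 0.996, -0.094, -0.004]
ft_force: [-0.1, -0.5, -0.9]
finger_gap: 0.997
```

Run:
```python
from plant import robot
import cv2
for n,r in(("side",(slice(180,340),slice(250,450))),("top",(slice(180,330),slice(190,390)))):
    c=robot.camera(n);cv2.imwrite(f"pics/{n}4.png",cv2.resize(c["img"][r],None,fx=3.5,fy=3.5)[:,:,::-1])
s=robot.sense();print(s["eef_pos"],s["tool_rot"],s["finger_gap"],s["ft_force"])
```

```text
[0.50176305 0.0824421  0.23886949] [ 2.04506998e-04  9.95612604e-01 -9.35636696e-02 -1.15803822e-03] 0.9993021538015417 [0.81048488 0.49429954 0.90066099]
```

View pics/side4.png

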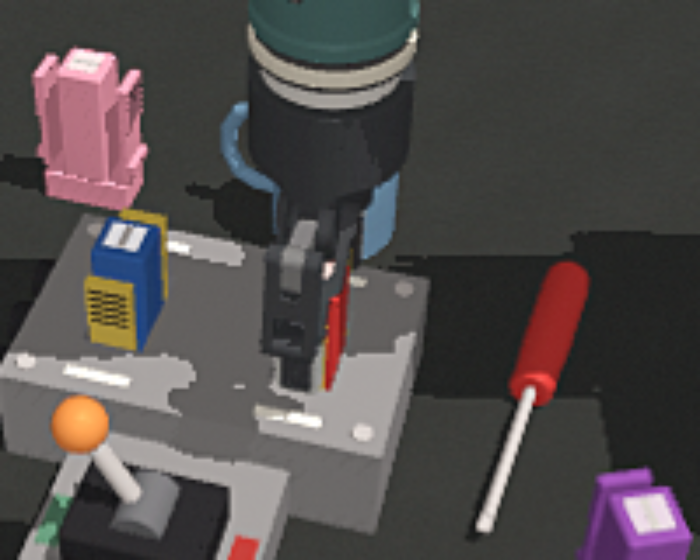

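View pics/top4.png

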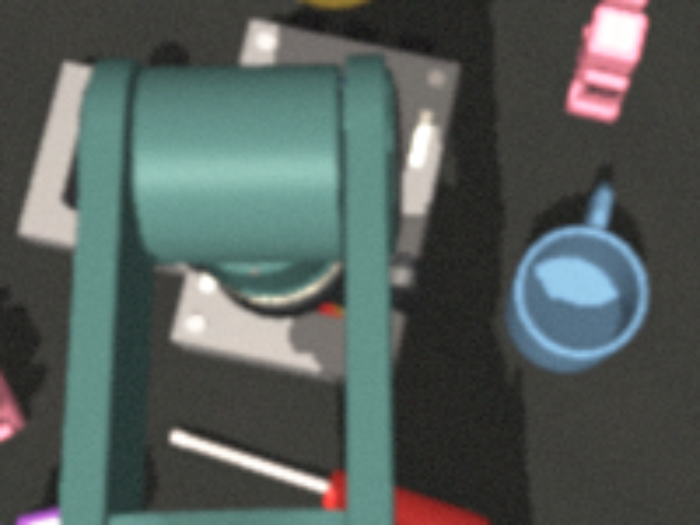

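The lifted-open fingers straddle the red carrier's yellow pads: front finger at crop (297,350), directly in front of the pad, with red still seated and the ball still on the green side. Next I close.

Emit:
play_rows --increments '[[[0,0,0],[0,0,0],0.7],[[0,0,0],[0,0,0],0.62],[[0,0,0],[0,0,0],0.55],[[0,0,0],[0,0,0],0.45],[[0,0,0],[0,0,0],0.3]]' --grip_force 40

```text
time: 9.2
eef_pos: [0.5032, 0.0823, 0.2439]
tool_rot: [-0.0, 0.996, -0.094, 0.003]
ft_force: [-1.9, -0.6, 10.8]
finger_gap: 0.49
```

Emit:
play_rows --increments '[[[0,0,0],[0,0,0],0.2],[[0,0,0],[0,0,0],0.2],[[0,0,0],[0,0,0],0.2],[[0,0,0],[0,0,0],0.2],[[0,0,0],[0,0,0],0.2]]'

```text
time: 9.62
eef_pos: [0.5032, 0.0824, 0.2439]
tool_rot: [-0.0, 0.996, -0.094, 0.003]
ft_force: [-1.7, 0.6, 10.6]
finger_gap: 0.495
```

Run:
```python
from plant import robot
import cv2
for n,r in(("side",(slice(220,320),slice(290,430))),):
    c=robot.camera(n);cv2.imwrite(f"pics/{n}5.png",cv2.resize(c["img"][r],None,fx=5,fy=5,interpolation=cv2.INTER_CUBIC)[:,:,::-1])
s=robot.sense();print(s["eef_pos"],s["finger_gap"],s["ft_force"],s["wrist_torque"])
```

```text
[0.50320355 0.08235644 0.24394177] 0.4918499217303655 [-1.77999321 -1.68221334  9.79667452] [-0.04649121  0.34234934  0.0136493 ]
```

View pics/side5.png

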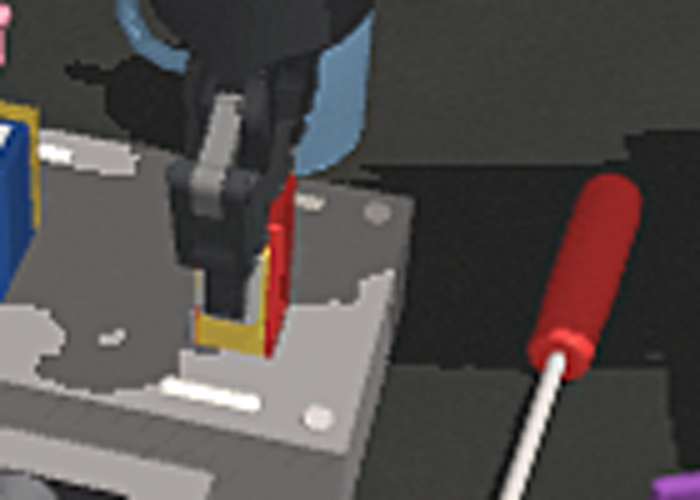

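The finger lies on the yellow pad (crop 230,310) with the pad pressed in. The +10 N is the closing swing pushing the seated carrier down. I lift a little first.

Emit:
play_rows --increments '[[[0,0,0.05],[0,0,0],0.2],[[0,0,0.1],[0,0,0],0.2],[[0,0,0.15],[0,0,0],0.2],[[0,0,0.2],[0,0,0],0.2],[[0,0,0.25],[0,0,0],0.2]]'

```text
time: 10.08
eef_pos: [0.502, 0.0823, 0.26]
tool_rot: [0.0, 0.996, -0.094, -0.0]
ft_force: [0.6, -0.6, -1.9]
finger_gap: 0.49
```

Emit:
play_rows --increments '[[[0,0,0.1],[0,0,0],0.2],[[0,0,0.2],[0,0,0],0.2],[[0,0,0.3],[0,0,0],0.2],[[0,0,0.4],[0,0,0],0.2],[[0,0,0.5],[0,0,0],0.2]]'

```text
time: 10.5
eef_pos: [0.5021, 0.0824, 0.301]
tool_rot: [-0.0, 0.996, -0.094, 0.0]
ft_force: [-0.5, -0.5, -1.4]
finger_gap: 0.486
```

Emit:
play_rows --increments '[[[0,0,0.1],[0,0,0],0.2],[[0,0,0.2],[0,0,0],0.2],[[0,0,0.3],[0,0,0],0.2],[[0,0,0.4],[0,0,0],0.2],[[0,0,0.5],[0,0,0],0.2]]'

```text
time: 10.92
eef_pos: [0.5021, 0.0824, 0.3407]
tool_rot: [0.0, 0.996, -0.094, -0.0]
ft_force: [0.1, -0.2, -1.6]
finger_gap: 0.491
```

Emit:
play_rows --increments '[[[0,0,0.03],[0,0,0],0.2],[[0,0,0.06],[0,0,0],0.2],[[0,0,0.06],[0,0,0],0.2],[[0,0,0.06],[0,0,0],0.2],[[0,0,0.06],[0,0,0],0.2]]'

```text
time: 11.33
eef_pos: [0.502, 0.0823, 0.3441]
tool_rot: [0.0, 0.996, -0.094, -0.001]
ft_force: [-0.1, -0.7, -1.8]
finger_gap: 0.497
```

Run:
```python
from plant import robot
import cv2
c=robot.camera("side");cv2.imwrite("pics/side6.png",cv2.resize(c["img"][160:360,220:430],None,fx=3.5,fy=3)[:,:,::-1])
s=robot.sense();print(s["time"],s["eef_pos"],s["tool_rot"],s["finger_gap"],s["ft_force"],abs(s["dq"]).max())
```

```text
11.3833 [0.50197326 0.08233431 0.34407363] [ 1.37652878e-04  9.95603510e-01 -9.36653983e-02 -6.52055190e-04] 0.49241917630227006 [ 0.08892369  0.427215   -1.25787182] 0.002029116608331343
```

View pics/side6.png

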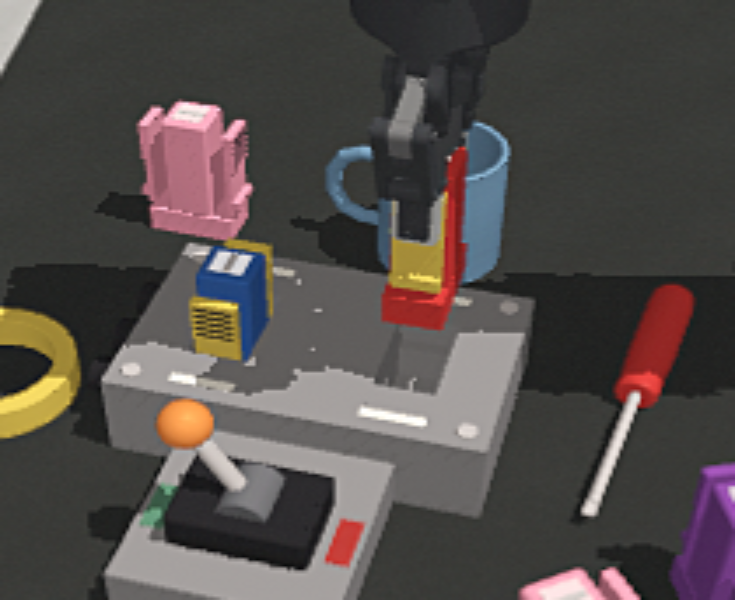

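The carrier is out and upright, with the empty pocket visible at crop (420,360), blue seated and the ball on the green side. One height check before handing in.

Run:
```python
from plant import robot
from h import *
S=robot.camera("side")
o,d=ray(S,(346.6,269.3)); k=(0.111-o[1])/d[1]; p=o+k*d; print("foot corner",p,"grip z",p[2]+.077)
s=robot.sense();print(s["finger_gap"],s["ft_force"])
if p[2]>.085: print(robot.job_done())
```

```text
foot corner [0.49008594 0.111      0.11056083] grip z 0.18756082757081488
0.4927865236098587 [-0.09088362  0.34996035 -1.67731106]
the job is handed in; nothing more can be done
None
```

I threw the isolator lever fully over to green, then squeezed the red carrier's two yellow catches and lifted it about 100 mm straight up. The job was handed in at about 11.4 s with the carrier still held; no verdict is reported.

- **Lever:** I pushed the ball with the shut fingers until about 10 N of resistance at the stop. The ball measured at box x = +29 mm, which is the off end, and the last picture shows it still on the green side.
- **Red carrier:** It hangs upright, clear of the box, with its pocket empty. One camera ray put the foot corner at z = 0.111 m, so `red_grip` is at about 0.188 m against the 0.157 m needed. The wrist force of about −1.5 N matches the carrier's weight, and the arm was still.
- **Catches:** I could not read their travel directly. The evidence is that the carrier lifted out freely under a 40 N grip, with the opening steady at 0.49.
- **Other things:** The blue carrier is seated, and the mug, tape roll and screwdriver look unmoved in the last picture; I did not measure the three loose ones.
- **Disagreements:** The box-corner fit and the triangulated points differed by about 2 mm, and I used the triangulated ones. Closing the fingers pushed the carrier down with about 10 N, raising the arm about 5 mm; this cleared on lifting.

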